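# Stand the menu up and hold the clip open on its card

## Robot

A 7-joint arm with a two-finger parallel gripper is mounted at the origin on a cart in front of the work surface, level with it; the furniture and walls round the work are solid. World frame = base frame: x ahead of the robot, y to its left, z up, the work surface at z = 0. Lengths are in m, angles in rad, forces in N, time in s.
With the tool pointing down it reaches from about 0.4 to 0.875 m from the base axis. Payload 19.3 kg.
Tool frame: the origin (TCP) lies on the mounting face of the last link; the fingertips stand 173 mm ahead of it and the grasp point (between the pads) lies 155 mm ahead of it (bot.grip_point_offset is the distance from the TCP to the grasp point, in m); z points along the fingers, y is the line along which they close (so a half turn about z gives the same grasp; the last joint's range is limited). The gripper opens to 85 mm and grips with 20 to 120 N. Pads are 22 mm wide; open, the fingers measure 114 mm over their backs; the gripper's body (76 mm by 85 mm) begins 54 mm behind the grasp point. The pads swing forward as they close: fully open they stand 13 mm farther back than shut.
Start: joints at [-1.331, 0.521, -0.036, 1.599, 0.021, 1.021, -0.113], TCP at [0.191, 0.595, 0.405] pointing down, gripper open.
Joint ranges: [-2.91, 2.91], [-0.3, 2.13], [-1.5, 1.42], [0.17, 2.43], [-1.26, 4.41], [0.16, 1.93], [-2.52, 2.52]. Speed limits (rad/s): [1.89, 1.89, 2.39, 2.39, 3.01, 3.01, 3.01].

## Interface

Orientations are given as [roll, pitch, yaw] about the fixed x, y, z axes, in that order (R = Rz(yaw) Ry(pitch) Rx(roll)).
In Python, from workcell import bot gives the robot as it stands.
- The arm moves only by the tool arm_command, never from a script. Its argument "deltas" is a list of rows, each a list of 3 entries, a list of its own where there are three numbers: the shift along the tool's x, y, z in cm, then the turn, a rotation vector about the tool's x, y, z in rad, then the finger opening in cm, from 0 to 8.54. In form: [[[tx, ty, tz], [rx, ry, rz], claw], ...]. A call has 1 to 20 rows; each row shifts and turns the commanded pose from where the row before left it, along the tool's axes as they then stand; what a row does not reach is not made up. A row lasts 1/10 s, in which the tool goes at most 50 mm and 8.59 degrees, less where a joint would pass 70% of its speed; a pose out of reach is approached as far as the arm can. A call with a gripper value outside its range is refused whole. The fingers move at their own pace and stop on an object; "newtons" is the grip in N (left out, the last holds). Time passes only in rows, so rows that do not move let the fingers close. It gives the time, the measured TCP pose, the force, the opening and the grip force at its end, in the units of the state.
- bot.observe(): the state, without advancing time (a new reading comes with each control period).
- bot.grab_frame(name): name is "scene" or "top"; returns a dict with "frame" (480x640x3 uint8, red, green, blue), "K" (3x3 intrinsics, pixels), "k1" (the pictures are not rectified: a ray, as slopes to the right and down, at radius r is drawn at 1 + k1 r^2 times it, then the intrinsics apply), "rvec" (rotation vector, rad) and "tvec" (3), from world to camera coordinates, as OpenCV has them. Camera axes: x right, y down, z forward; pixel columns grow to the right and rows downward; lengths in m; the calibration is good to about 2 mm. A picture is of the moment at which its call begins. There is no depth.
- bot.job_done(): hands the job in; it is judged then, once.
Trained networks look in a picture, given as the dict that the camera call returned (one of the last four; its "shot" number tells which), for a name from the list of things; names that differ only in an ending like _2 or _b are one class to them, and where a whole thing is asked for, a point or a joint stands for the part that bears it (a point fixed in the world has none). Each returns a list of dicts, best first, with "p" (0 to 1); they miss things now and then, are a little off and sometimes report something else, mostly with a low value. They report only what shows in the picture. A call takes as long as a camera call. They do not tell look-alikes from the thing itself.
- bot.find_in(name, picture): "rect" ([left, top, width, height] in pixels, round what is visible of it).
- bot.mark_of(name, picture): "at" ([column, row] in pixels: a listed point, or the origin of a listed thing).
The state is a dict: "clock": time; "qpos": joint angles; "qd": joint speeds; "joint_efforts": joint torques, N m; "position": TCP position; "tool_rot": TCP orientation; "force": force on the tool from outside, world axes, zero at the start; "moment": the same for the moment, N m; "grip_width": finger opening in m; "finger_force": force on a finger pad.
Only numpy, scipy, OpenCV 4.12 (cv2) and the standard library are available. Lean on these libraries where they do the work, as an engineer would, in place of code of your own. Each camera call takes 0.05 s, during which the arm holds its last target. There are 200 camera calls.

## Task

The table menu has been knocked over: stand it back up on its marble block and let go of it. Then squeeze the handles of the steel spring clip that sits on the front wall of the wooden caddy, lift it off with its jaws gaping and hold it spread open over the middle of the card's top edge, one jaw well down each side of the card and neither touching it, so that I can slide the specials slip in; finish like that, still holding the clip squeezed open. Do not bump the card hard with the clip, and leave the bitters bottle, the votive, the order pad and the salt cellar as they are.

Things in the scene. Friction and masses are not known exactly. Their poses are not given: they have to be found in the camera images.
- menu: The same menu, origin in the middle of the block's underside, same axes. Rigid, 0.6 kg. Upright: marble block 64 mm (x) by 92 mm (y) by 32 mm high; the card stands in its middle, 62 mm wide (y), 4 mm thick (x), top edge 150 mm above the underside. Its weight is low in the block: it rocks upright by itself once within 45 degrees of it.
- menu_card (a point): Fallen table menu: a stiff cream card in a white marble block. This point: card's mid-plane, 95 mm above the block's underside, 55 mm below the card's top edge. Axes: z from block to card's top edge (up when it stands), x square to the card, y along its width. It starts lying on a long side of the block with z level and -x up; the card is level, mid-plane 32 mm above the surface, free underneath.
- card_top (a point): Middle of the card's top edge, 150 mm above the block's underside when upright; same axes as menu_card.
- clip: Large steel spring clip, 44 mm wide, 90 g: two halves on a sprung hinge pin; origin in the middle of the pin. It starts jaws down, pin resting on the rim of the caddy's front wall, jaws biting that 5 mm wall. Axes (of the half at +x): y along the pin and the wall, z up towards the handles, x square to the wall, into the caddy.
- clip_hinge (a point): Middle of the hinge pin, axes as clip. Jaw lips reach 36 mm below it, handles (plates 36 mm wide) 45 mm above it. Handles splay: 39 mm over their outsides 40 mm above the pin, 33 mm at 30 mm. Pinched along x, with about 10 N at 30 mm above the pin, they turn parallel and stop, 16 mm over their outsides.
- clip_handles (a point): Point midway between the clip's handles, 30 mm above the hinge pin: the place to pinch. Axes as clip. If the handles are let go the spring shuts the jaws.
- tip_fixed (a point): Middle of the biting edge of the jaw on the +x side, 34 mm below the pin; its axes are those of clip_hinge.
- tip_moving (a point): Middle of the biting edge of the other jaw (-x side), 34 mm below the pin.
- clip_jaw (a joint): Opening of the clip (rad): 0 biting the 5 mm wall at the start, -0.15 shut, 0.55 fully squeezed, when the jaw lips stand 23 mm apart (19 mm at 0.4 rad). Each half then has turned half of it about y.
- caddy: Wooden caddy, fixed: open box 110 mm (x) by 170 mm (y) by 62 mm high, walls 5 mm; origin under its centre. The clip sits on its front wall, the long one at -x. A lime, a stopper and corks lie inside, all lower than the rim, none within 25 mm of the front wall.
- bitters: Bystander: small dasher bottle, 47 mm across, 138 mm high; origin under its centre.
- votive: Bystander: ribbed glass votive, 73 mm across, 104 mm high; origin under its centre.
- pad: Bystander: order pad lying flat, 125 x 75 x 12 mm; origin under its centre.
- salt: Bystander: round wooden salt cellar, 70 mm across, 67 mm high; origin under its centre.
There are look-alikes about, which are no part of the job. Of the things like the clip, leave any that is red or yellow; of the rest the smaller one is meant.

How it is judged:
On the way, in this order (a step that is already met when the one before it is completed fails the run):
1. the menu stands upright on its block, let go (angle between menu_card's own z axis and vertical below 0.06 rad and height (world z) of card_top between 0.145 and 0.155 m and contact force between the fingers and menu below 0.5 N), for 0.3 s.
2. the clip, squeezed open, is lifted off the caddy wall (value of joint clip_jaw above 0.25 rad and height (world z) of tip_fixed above 0.07 m and contact force between clip and caddy below 0.1 N), for 0.2 s.
At the end, for the whole second after the job is handed in: Menu upright on its block (tilt under 0.06 rad), untouched; clip still, squeezed by the fingers, open over 0.25 rad, touching nothing else: jaw tips either side of the card (3 mm off its mid-plane), 7 mm or more below its top edge, within 18 mm of its middle, square within 0.3 rad (all of step 1 and linear speed of menu below 0.02 m/s and value of joint clip_jaw above 0.25 rad and ((x of tip_fixed in the frame of card_top above 0.003 m and x of tip_moving in the frame of card_top below -0.003 m) or (x of tip_moving in the frame of card_top above 0.003 m and x of tip_fixed in the frame of card_top below -0.003 m)) and z of each of tip_fixed, tip_moving in the frame of card_top below -0.007 m and y of tip_fixed in the frame of card_top between -0.018 and 0.018 m and y of tip_moving in the frame of card_top between -0.018 and 0.018 m and angle between the y axis of clip and the y axis of menu, either way round below 0.3 rad and linear speed of clip below 0.03 m/s and contact force between the fingers and clip above 3 N and contact force between clip and menu below 0.3 N and contact force between clip and caddy below 0.1 N); the arm keeps its last pose, push and grip.
It fails at once if the clip bumps or bites the card hard (contact force between clip and menu above 8 N).
It fails at once if a bystander (bottle, votive, order pad, salt cellar) is pushed over 30 mm or tipped (distance of any of bitters, votive, pad, salt from where it was at the start of the episode above 0.03 m or angle between any of bitters, votive, salt's own z axis and vertical above 0.3 rad).
It also fails if it takes over 61 s, if anything falls off the work surface, if the arm or the gripper's body presses on something with over 40 N, if the wrist force passes 120 N, or if a joint passes its speed limit or range.

## Working session

There is one attempt and no reset: what is moved stays moved. The work goes in short steps, Python scripts to look and compute and a tool call to move; the robot and the scene stay as the last step left them, time stands still between calls to the robot, and variables do not carry over. Pictures are saved under pics/ and viewed, at most 10 in all, crops included, and the job is handed in when it is done.

Besides the shell and the picture viewer there is one more tool, called after "Request:" by a JSON object that holds its "api" and its "payload". arm_command: Moves the arm, as the interface text tells. Its arguments: {"type":"object","properties":{"deltas":{"type":"array","items":{"type":"array"}},"newtons":{"type":"number"}},"required":["deltas"]}

```bash
mkdir -p pics; ls; cat > h.py <<'E'
import numpy as np, cv2
from scipy.spatial.transform import Rotation as R
from workcell import bot
def ray(f,px):
    K=np.array(f["K"]);k=f["k1"]
    u=cv2.undistortPoints(np.array([[px]],float),K,np.array([k,0,0,0.]))[0,0]
    # k1 r^2 radial model equals OpenCV's
    Rm=cv2.Rodrigues(np.array(f["rvec"],float))[0];t=np.array(f["tvec"],float).ravel()
    d=Rm.T@np.array([u[0],u[1],1.]);return -Rm.T@t,d/np.linalg.norm(d)
def tri(a,pa,b,pb):
    o1,d1=ray(a,pa);o2,d2=ray(b,pb)
    s=np.linalg.lstsq(np.c_[d1,-d2],o2-o1,rcond=None)[0]
    p,q=o1+s[0]*d1,o2+s[1]*d2;return (p+q)/2,np.linalg.norm(p-q)
def onz(f,px,z):
    o,d=ray(f,px);return o+d*(z-o[2])/d[2]
def proj(f,p):
    return cv2.projectPoints(np.array([p],float).reshape(-1,3),np.array(f["rvec"],float),np.array(f["tvec"],float),np.array(f["K"]),np.array([f["k1"],0,0,0.]))[0].reshape(-1,2)
def save(f,n): cv2.imwrite("pics/"+n,f["frame"][...,::-1])
E
python3 - <<'E'
from h import *
s=bot.grab_frame("scene");t=bot.grab_frame("top")
im=np.vstack([s["frame"],t["frame"]]);save(s,"s0.png");save(t,"t0.png")
for n in ["menu","menu_card","card_top","clip","clip_hinge","clip_handles","tip_fixed","tip_moving","caddy","bitters","votive","pad","salt"]:
    for nm,f in(("s",s),("t",t)):
        print(n,nm,[(np.round(m["at"]).tolist(),round(m["p"],2)) for m in bot.mark_of(n,f)][:4])
for f in(s,t): print(ray(f,(320,240)))
print(bot.observe())
E
```

```text
pics
menu s [([307.0, 323.0], 0.79), ([339.0, 230.0], 0.56)]
menu t [([206.0, 255.0], 0.73)]
menu_card s [([302.0, 292.0], 0.9)]
menu_card t [([252.0, 244.0], 0.97)]
card_top s [([302.0, 274.0], 0.77)]
card_top t [([276.0, 234.0], 0.95)]
clip s [([366.0, 300.0], 0.85), ([371.0, 351.0], 0.74), ([327.0, 185.0], 0.7), ([339.0, 220.0], 0.56)]
clip t [([176.0, 328.0], 0.9), ([252.0, 309.0], 0.88), ([447.0, 226.0], 0.8), ([358.0, 261.0], 0.67)]
clip_hinge s [([340.0, 221.0], 0.92), ([373.0, 295.0], 0.89), ([392.0, 260.0], 0.73), ([368.0, 350.0], 0.66)]
clip_hinge t [([442.0, 224.0], 0.94), ([175.0, 325.0], 0.91), ([250.0, 313.0], 0.74), ([360.0, 255.0], 0.64)]
clip_handles s [([339.0, 208.0], 0.88), ([370.0, 334.0], 0.78), ([368.0, 278.0], 0.66), ([327.0, 179.0], 0.56)]
clip_handles t [([249.0, 314.0], 0.97), ([363.0, 252.0], 0.76), ([448.0, 222.0], 0.73)]
tip_fixed s [([326.0, 200.0], 0.87), ([375.0, 312.0], 0.86), ([340.0, 231.0], 0.84), ([368.0, 371.0], 0.75)]
tip_fixed t [([441.0, 226.0], 0.92), ([360.0, 257.0], 0.8), ([182.0, 325.0], 0.71), ([280.0, 235.0], 0.66)]
tip_moving s [([370.
[... 813 characters left out ...]
 array([-1.33118981,  0.52138107, -0.03631229,  1.59952875,  0.02115155,
        1.02113196, -0.11281729]), 'qd': array([-1.02769047e-03,  4.04094116e-04, -1.47380834e-03,  9.04526313e-04,
        4.22996883e-04, -6.91440409e-05,  4.89542411e-04]), 'joint_efforts': array([-8.64731264e-04, -9.26849341e+01,  1.97760344e+00, -3.70242226e+01,
        1.80063344e-02,  1.64974113e-03,  4.97014568e-06]), 'position': array([0.19055249, 0.59521982, 0.40469212]), 'tool_rot': array([-3.14152344e+00, -4.09917292e-05,  2.83171179e+00]), 'force': array([-0.92477285, -0.06218081, -0.20779074]), 'moment': array([ 0.04263656, -0.03140022, -0.04424849]), 'finger_force': 0.0, 'grip_width': 0.08564687057780708}
```

View pics/s0.png

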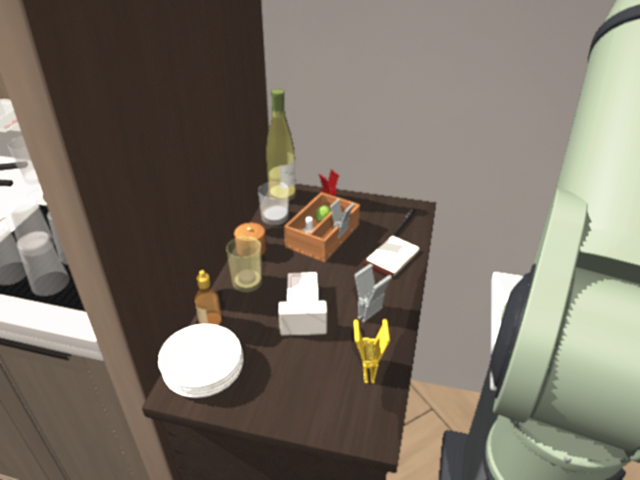

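View pics/t0.png

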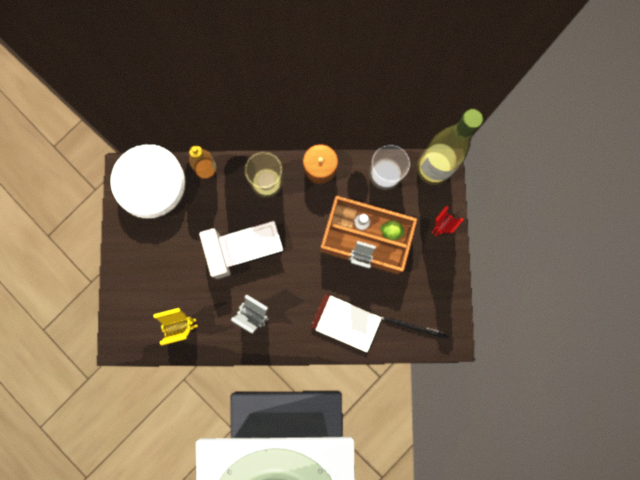

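The caddy clip is the grey one at scene (341,217), top (362,254). The larger grey clip at scene (370,292), top (250,313) is a look-alike, as are the yellow clip at top (176,326) and the red one at top (447,224). I take the caddy clip because it is grey, the smaller of the two grey ones, and sits on the front wall. Next I'll confirm that in a crop and triangulate.

```bash
python3 - <<'E'
from h import *
s=bot.grab_frame("scene");t=bot.grab_frame("top")
a=cv2.resize(s["frame"][170:340,280:420],None,fx=2.8,fy=2.8,interpolation=3);b=cv2.resize(t["frame"][190:345,225:425],None,fx=2,fy=2,interpolation=3)
c=np.zeros((max(a.shape[0],b.shape[0]),a.shape[1]+b.shape[1],3),np.uint8);c[:a.shape[0],:a.shape[1]]=a;c[:b.shape[0],a.shape[1]:]=b
save({"frame":c},"crop.png")
def near(n,f,p):
    L=[m["at"] for m in bot.mark_of(n,f)]
    L=[m for m in L if np.hypot(*(np.array(m)-p))<28]
    return L[0] if L else None
for n,ps,pt in [("menu",(307,323),(206,255)),("menu_card",(302,292),(252,244)),("card_top",(302,274),(276,234)),("clip_hinge",(340,221),(362,256)),("clip_handles",(339,208),(363,252)),("caddy",(322,237),(366,238)),("bitters",(212,322),(204,171)),("votive",(250,282),(270,183)),("pad",(391,260),(344,319)),("salt",(252,248),(316,166))]:
    A,B=near(n,s,ps),near(n,t,pt)
    if A is None or B is None: print(n,A,B);continue
    p,e=tri(s,A,t,B);print(n,np.round(p,3),round(e,4),np.round(onz(t,B,0.032),3))
# caddy rim corners in top view
print("rim", [np.round(onz(t,q,.062)[:2],3).tolist() for q in [(322,239),(402,270),(415,217),(337,199)]])
print("card corners", [np.round(onz(t,q,.034)[:2],3).tolist() for q in [(276,223),(282,247)]])
E
```

```text
menu [302.5, 325.6] None
menu_card [0.554 0.041 0.026] 0.0048 [0.55  0.04  0.032]
card_top [ 0.563 -0.012  0.024] 0.0091 [ 0.557 -0.013  0.032]
clip_hinge [ 0.518 -0.178  0.056] 0.0027 [ 0.519 -0.181  0.032]
clip_handles [ 0.514 -0.183  0.085] 0.0023 [ 0.522 -0.189  0.032]
caddy [ 0.563 -0.194 -0.008] 0.0089 [ 0.553 -0.19   0.032]
bitters [213.0, 324.0] None
votive [ 0.682  0.007 -0.009] 0.0017 [0.671 0.004 0.032]
pad [ 0.389 -0.149 -0.008] 0.0052 [ 0.391 -0.146  0.032]
salt [ 0.71  -0.096  0.011] 0.0063 [ 0.707 -0.095  0.032]
rim [[0.55, -0.101], [0.486, -0.259], [0.592, -0.289], [0.631, -0.133]]
card corners [[0.589, -0.008], [0.539, -0.02]]
```

View pics/crop.png

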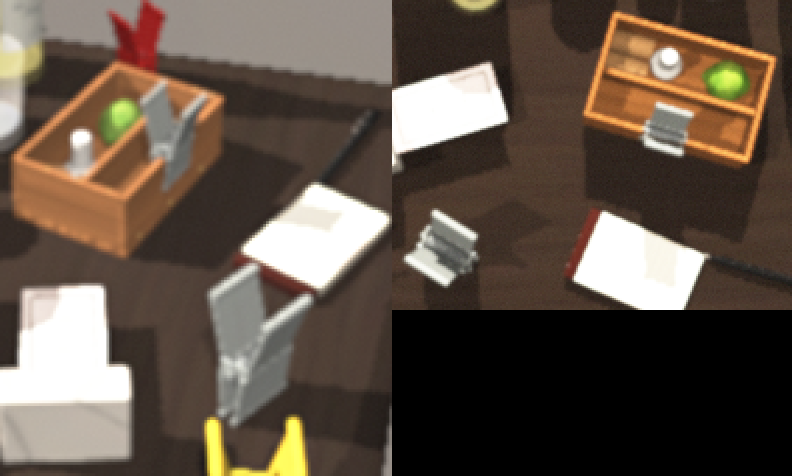

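The crop confirms it: the clip on the caddy's front wall is the smaller grey one, at about crop (172,135) and (667,128). The free-standing grey one is larger. I'll refine the card's yaw and centre from its outline and work out the first move.

```bash
python3 - <<'E'
from h import *
t=bot.grab_frame("top")
g=t["frame"].min(2);m=(g>110).astype(np.uint8)
n,l,st,c=cv2.connectedComponentsWithStats(m);k=l[245,245];print(st[k])
ys,xs=np.where(l==k)
P=np.array([onz(t,(x,y),.034)[:2] for x,y in zip(xs,ys) if x>236])
# edges of card: lower / upper pixel per column
E=[]
for f in(np.min,np.max):
    e=np.array([onz(t,(x,f(ys[xs==x])+(.5 if f is np.max else -.5)),.034)[:2] for x in range(238,272)])
    q=np.polyfit(e[:,1],e[:,0],1);E.append(q);print("edge x=ay+b",q,"rms",np.std(e[:,0]-np.polyval(q,e[:,1])))
a=(E[0][0]+E[1][0])/2;h=np.array([-a,-1.]);h/=np.hypot(*h)
print("h",h,"width",abs(E[0][1]-E[1][1])/np.hypot(1,a))
s=P@h;print("top edge at",np.percentile(s,99.5))
mid=np.array([(np.polyval(E[0],.04)+np.polyval(E[1],.04))/2,.04])
mc=mid+h*(s.max()-.055-mid@h);print("menu_card",mc)
o=bot.observe();Rt=R.from_euler("xyz",o["tool_rot"]).as_matrix();p=o["position"]
yt=np.array([-h[1],h[0],0]);
if yt[0]<0: yt=-yt
Rn=np.c_[np.cross(yt,[0,0,-1]),yt,[0,0,-1]]
print("rot",R.from_matrix(Rt.T@Rn).as_rotvec(),"shift tool cm",100*Rt.T@(np.array([*mc,.30])-p))
E
```

```text
[ 199  221   84   56 2765]
edge x=ay+b [-0.26077556  0.59295664] rms 0.0007407443429851026
edge x=ay+b [-0.28301167  0.52476305] rms 0.0005931278272945786
h [ 0.26236856 -0.96496774] width 0.06580461418032016
top edge at 0.1607776449168506
menu_card [0.54836906 0.03858414]
rot [1.35595620e-05 2.91301575e-05 9.95475067e-01] shift tool cm [-51.04798173 -42.10461606  10.47244458]
```

Request:
{"api": "arm_command", "payload": {"deltas": [[[-3.4,-2.8,0.7],[0,0,0],8.5],[[-3.4,-2.8,0.7],[0,0,0],8.5],[[-3.4,-2.8,0.7],[0,0,0],8.5],[[-3.4,-2.8,0.7],[0,0,0],8.5],[[-3.4,-2.8,0.7],[0,0,0],8.5],[[-3.4,-2.8,0.7],[0,0,0],8.5],[[-3.4,-2.8,0.7],[0,0,0],8.5],[[-3.4,-2.8,0.7],[0,0,0],8.5],[[-3.4,-2.8,0.7],[0,0,0],8.5],[[-3.4,-2.8,0.7],[0,0,0],8.5],[[-3.4,-2.8,0.7],[0,0,0],8.5],[[-3.4,-2.8,0.7],[0,0,0],8.5],[[-3.4,-2.8,0.7],[0,0,0],8.5],[[-3.4,-2.8,0.7],[0,0,0],8.5],[[-3.4,-2.8,0.7],[0,0,0],8.5]], "newtons": 40}}

```text
clock: 4.05
position: [0.549, 0.0381, 0.2995]
tool_rot: [3.141, 0.0, 2.832]
force: [0.5, 0.8, 0.2]
grip_width: 0.0848
finger_force: 0.0
```

Request:
{"api": "arm_command", "payload": {"deltas": [[[0,0,0],[0,0,0.125],8.5],[[0,0,0],[0,0,0.125],8.5],[[0,0,0],[0,0,0.125],8.5],[[0,0,0],[0,0,0.125],8.5],[[0,0,0],[0,0,0.125],8.5],[[0,0,0],[0,0,0.125],8.5],[[0,0,0],[0,0,0.125],8.5],[[0,0,0],[0,0,0.12],8.5],[[0,0,0],[0,0,0],8.5],[[0,0,0],[0,0,0],8.5]]}}

```text
clock: 5.05
position: [0.5482, 0.04, 0.2997]
tool_rot: [-3.142, 0.0, 1.841]
force: [0.1, -0.6, -0.4]
grip_width: 0.0853
finger_force: 0.0
```

```bash
cat >> h.py <<'E'
def goal(gp,yt,zt=(0,0,-1)):
    "deltas in tool axes to bring the grasp point to gp with tool y along yt, pointing zt"
    o=bot.observe();Rt=R.from_euler("xyz",o["tool_rot"]).as_matrix();p=o["position"]
    zt=np.array(zt,float);yt=np.array(yt,float);yt/=np.linalg.norm(yt)
    Rn=np.c_[np.cross(yt,zt),yt,zt]
    print("grasp now",np.round(p+.155*Rt[:,2],4),"clock",o["clock"],"rotvec",np.round(R.from_matrix(Rt.T@Rn).as_rotvec(),3))
    print("shift cm (tool now)",np.round(100*Rt.T@(np.array(gp)-.155*zt-p),2),"(after turn)",np.round(100*Rn.T@(np.array(gp)-.155*zt-p),2), "q",np.round(o["qpos"],2),"w",o["grip_width"])
E
python3 - <<'E'
from h import *
goal([.549,.039,.034],[.965,.262,0])
E
```

```text
grasp now [0.5482 0.0399 0.1447] clock 5.05 rotvec [-0.     0.     0.005]
shift cm (tool now) [-0.11  0.05 11.07] (after turn) [-0.11  0.05 11.07] q [-0.41  0.57  0.32  1.9  -0.26  0.71  0.33] w 0.08533617426182989
```

Request:
{"api": "arm_command", "payload": {"deltas": [[[0,0,2.5],[0,0,0],8.5],[[0,0,2.5],[0,0,0],8.5],[[0,0,2.5],[0,0,0],8.5],[[0,0,2.0],[0,0,0],8.5],[[0,0,1.5],[0,0,0],8.5],[[0,0,0],[0,0,0],8.5],[[0,0,0],[0,0,0],5],[[0,0,0],[0,0,0],5],[[0,0,0],[0,0,0],5],[[0,0,0],[0,0,0],5],[[0,0,0],[0,0,0],5],[[0,0,0],[0,0,0],5]], "newtons": 40}}

```text
clock: 6.25
position: [0.5486, 0.0395, 0.1901]
tool_rot: [3.14, 0.001, 1.837]
force: [2.4, -4.0, 3.4]
grip_width: 0.0603
finger_force: 42.9
```

Request:
{"api": "arm_command", "payload": {"deltas": [[[0,0,-1.0],[0,0,0],5],[[0,0,-1.8],[0,0,0],5],[[0,0,-1.8],[0,0,0],5],[[0,0,-1.8],[0,0,0],5],[[0,0,-1.6],[0,0,0],5],[[0,0,-1.0],[0,0,0],5],[[0,0,0],[0,0,0],5],[[0,0,0],[0,0,0],5],[[0,0,0],[0,0,0],5]]}}

```text
clock: 7.15
position: [0.5479, 0.0398, 0.2789]
tool_rot: [-3.14, -0.0, 1.837]
force: [-0.2, 0.4, -4.6]
grip_width: 0.0607
finger_force: 44.4
```

```bash
python3 - <<'E'
from h import *
s=bot.grab_frame("scene");t=bot.grab_frame("top")
save({"frame":np.hstack([cv2.resize(s["frame"][180:380,220:420],(400,400)),cv2.resize(t["frame"][140:340,150:350],(400,400))])},"lift.png")
for n in("menu","menu_card","card_top"): 
  A=bot.mark_of(n,s);B=bot.mark_of(n,t)
  if A and B: print(n,tri(s,A[0]["at"],t,B[0]["at"]))
print(bot.observe()["position"],bot.observe()["force"])
E
```

```text
menu_card (array([0.55068589, 0.0324239 , 0.11113944]), np.float64(0.0004361699543139105))
card_top (array([ 0.55961408, -0.00571887,  0.15169012]), np.float64(0.003066580929010329))
[0.54818612 0.03968687 0.27957214] [-0.49603746  0.01214055 -4.7452047 ]
```

View pics/lift.png

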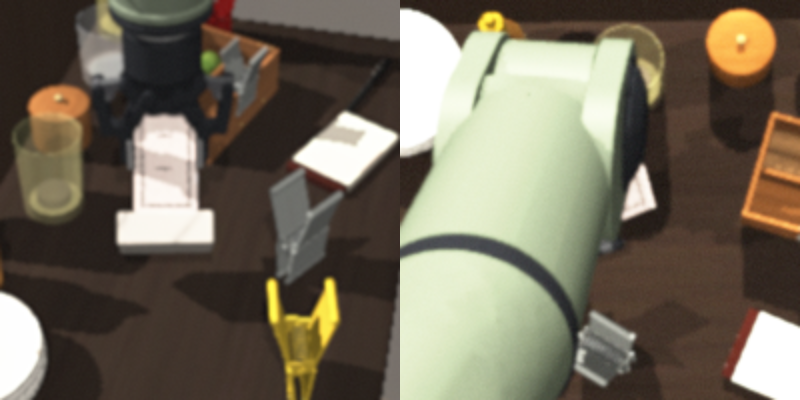

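The menu is lifted and has swung to about 45° in the pads (block at crop (165,230), card above it). I'll turn it the remaining 45° about the grasp point.

Request:
{"api": "arm_command", "payload": {"deltas": [[[2.0,0,0.13],[0,-0.13,0],5],[[2.0,0,0.13],[0,-0.13,0],5],[[2.0,0,0.13],[0,-0.13,0],5],[[2.0,0,0.13],[0,-0.13,0],5],[[2.0,0,0.13],[0,-0.13,0],5],[[2.0,0,0.13],[0,-0.13,0],5],[[0,0,0],[0,0,0],5],[[0,0,0],[0,0,0],5],[[0,0,0],[0,0,0],5]]}}

```text
clock: 8.45
position: [0.5212, 0.1385, 0.2392]
tool_rot: [-3.139, 0.737, 1.835]
force: [1.1, -0.5, -5.1]
grip_width: 0.06
finger_force: 46.0
```

```bash
python3 - <<'E'
from h import *
s=bot.grab_frame("scene");t=bot.grab_frame("top")
save({"frame":np.hstack([cv2.resize(s["frame"][180:380,220:420],(400,400)),cv2.resize(t["frame"][140:340,150:350],(400,400))])},"rot.png")
for n in("menu","menu_card","card_top"): 
  A=bot.mark_of(n,s);B=bot.mark_of(n,t)
  if A and B: print(n,tri(s,A[0]["at"],t,B[0]["at"]))
goal([.548,.04,.1],[.965,.262,0])
E
```

```text
menu (array([0.54440858, 0.04829316, 0.03316917]), np.float64(0.002336638544233497))
grasp now [0.5478 0.0387 0.1239] clock 8.85 rotvec [-0.003  0.74   0.   ]
shift cm (tool now) [-8.75  0.01  5.74] (after turn) [-1.033e+01  1.000e-02 -1.670e+00] q [-1.12  0.95  0.86  1.96  0.1   0.62 -0.29] w 0.060352329375544495
```

View pics/rot.png

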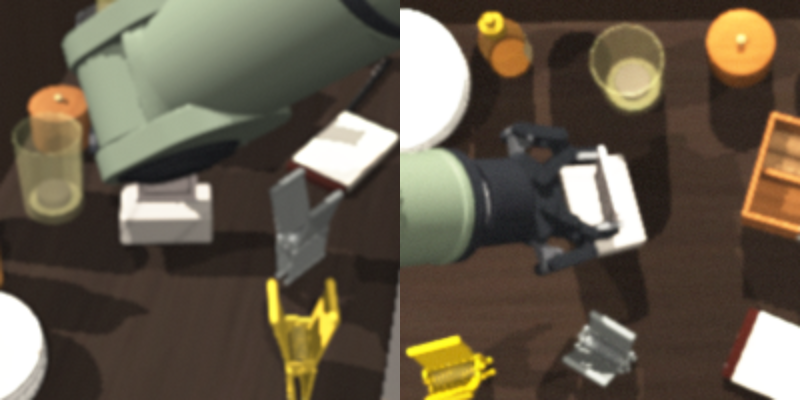

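The menu is close to upright in the grip, hanging about 3 cm above the table. I'll lower it until it touches.

Request:
{"api": "arm_command", "payload": {"deltas": [[[0.4,0,0.44],[0,0,0],5],[[0.4,0,0.44],[0,0,0],5],[[0.4,0,0.44],[0,0,0],5],[[0.27,0,0.3],[0,0,0],5],[[0.2,0,0.22],[0,0,0],5],[[0,0,0],[0,0,0],5],[[0,0,0],[0,0,0],5]]}}

```text
clock: 9.55
position: [0.5207, 0.1398, 0.2131]
tool_rot: [-3.137, 0.741, 1.839]
force: [-0.7, -0.1, -4.4]
grip_width: 0.0603
finger_force: 46.1
```

Request:
{"api": "arm_command", "payload": {"deltas": [[[0.13,0,0.15],[0,0,0],5],[[0.13,0,0.15],[0,0,0],5],[[0.07,0,0.07],[0,0,0],5],[[0,0,0],[0,0,0],5],[[0,0,0],[0,0,0],5]]}}

```text
clock: 10.05
position: [0.5212, 0.1388, 0.2108]
tool_rot: [-3.138, 0.744, 1.837]
force: [-13.4, 9.3, 49.4]
grip_width: 0.0608
finger_force: 49.3
```

Request:
{"api": "arm_command", "payload": {"deltas": [[[-0.14,0,-0.16],[0,0,0],5],[[0,0,0],[0,0,0],6.5],[[0,0,0],[0,0,0],7.5],[[0,0,0],[0,0,0],8.5],[[0,0,0],[0,0,0],8.5],[[0,0,0],[0,0,0],8.5],[[0,0,-1],[0,0,0],8.5],[[0,0,-2],[0,0,0],8.5],[[0,0,-3],[0,0,0],8.5],[[0,0,-4],[0,0,0],8.5],[[0,0,-4],[0,0,0],8.5],[[0,0,0],[0,0,0],8.5]]}}

```text
clock: 11.25
position: [0.4961, 0.235, 0.3167]
tool_rot: [3.141, 0.738, 1.84]
force: [0.4, -0.1, -1.1]
grip_width: 0.0846
finger_force: 0.0
```

```bash
python3 - <<'E'
from h import *
s=bot.grab_frame("scene");t=bot.grab_frame("top")
save({"frame":np.hstack([cv2.resize(s["frame"][180:380,220:420],(400,400)),cv2.resize(t["frame"][140:340,150:350],(400,400))])},"rel.png")
for n in("menu","menu_card","card_top"): 
  A=bot.mark_of(n,s);B=bot.mark_of(n,t)
  print(n,A[:1],B[:1])
  if A and B: print(n,tri(s,A[0]["at"],t,B[0]["at"]))
h=np.array([.376,.927])
for n in("clip_hinge","clip_handles"): 
  A=[m["at"] for m in bot.mark_of(n,s)];B=[m["at"] for m in bot.mark_of(n,t)];print(n,[tri(s,a,t,b) for a in A for b in B if np.hypot(a[0]-340,a[1]-215)<20 and np.hypot(b[0]-362,b[1]-254)<20])
goal([.52,-.18,.15],[.927,-.376,0])
E
```

```text
menu [{'at': [304.6, 301.0], 'p': 0.69}] [{'at': [255.9, 244.9], 'p': 0.78}]
menu (array([ 0.54764922,  0.03615552, -0.00394334]), np.float64(0.003080120510075938))
menu_card [{'at': [301.8, 269.6], 'p': 0.95}] [{'at': [248.7, 238.7], 'p': 0.83}]
menu_card (array([0.54820627, 0.04222662, 0.08987374]), np.float64(0.0008978407429926028))
card_top [{'at': [301.7, 270.9], 'p': 0.22}] [{'at': [244.8, 234.3], 'p': 0.72}]
card_top (array([0.55155196, 0.0488404 , 0.09262648]), np.float64(0.00897485191548031))
clip_hinge []
clip_handles []
grasp now [0.5233 0.1298 0.1991] clock 11.85 rotvec [0.237 0.716 0.621]
shift cm (tool now) [-29.11  -8.46  27.86] (after turn) [-37.19  17.64   0.84] q [-1.3   0.85  0.91  1.87  0.1   0.89 -0.32] w 0.08499060526193167
```

View pics/rel.png

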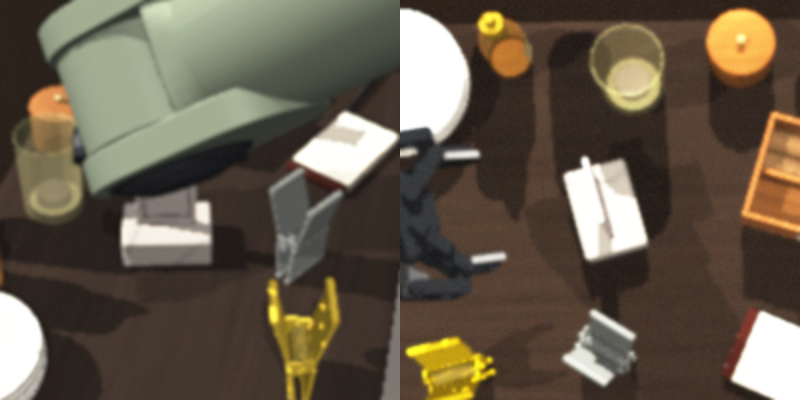

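The menu stands upright and is free (card at about top crop (600,200)). I'll straighten the tool, rise over the menu and go above the clip.

Request:
{"api": "arm_command", "payload": {"deltas": [[[0,0,0],[0,0.123,0],8.5],[[0,0,0],[0,0.123,0],8.5],[[0,0,0],[0,0.123,0],8.5],[[0,0,0],[0,0.123,0],8.5],[[0,0,0],[0,0.123,0],8.5],[[0,0,0],[0,0.123,0],8.5],[[0,0,-3],[0,0,0],8.5],[[0,0,-3],[0,0,0],8.5],[[0,0,-2.5],[0,0,0],8.5],[[-3.4,-0.7,0],[0,0,0],8.5],[[-3.4,-0.7,0],[0,0,0],8.5],[[-3.4,-0.7,0],[0,0,0],8.5],[[-3.4,-0.7,0],[0,0,0],8.5],[[-3.4,-0.7,0],[0,0,0],8.5],[[-3.4,-0.7,0],[0,0,0],8.5],[[-3.4,-0.7,0],[0,0,0],8.5],[[-3.4,-0.7,0],[0,0,0],8.5],[[-3.4,-0.7,0],[0,0,0],8.5]]}}

```text
clock: 13.65
position: [0.5157, -0.0818, 0.3999]
tool_rot: [-3.138, 0.003, 1.836]
force: [0.9, 0.2, 0.3]
grip_width: 0.0852
finger_force: 0.0
```

Request:
{"api": "arm_command", "payload": {"deltas": [[[-2.5,-0.7,0],[0,0,0],8.5],[[0,0,0],[0,0,0.13],8.5],[[0,0,0],[0,0,0.13],8.5],[[0,0,0],[0,0,0.13],8.5],[[0,0,0],[0,0,0.13],8.5],[[0,0,0],[0,0,0.125],8.5],[[0,0,0],[0,0,0],8.5]]}}

```text
clock: 14.35
position: [0.5156, -0.1062, 0.3998]
tool_rot: [-3.14, 0.005, 1.188]
force: [-0.1, 0.2, 0.4]
grip_width: 0.0847
finger_force: 0.0
```

```bash
python3 - <<'E'
from h import *
s=bot.grab_frame("scene");t=bot.grab_frame("top")
save({"frame":np.hstack([cv2.resize(s["frame"][150:350,250:450],(400,400)),cv2.resize(t["frame"][160:360,220:420],(400,400))])},"over.png")
for n,ps,pt in(("clip_hinge",(340,221),(361,256)),("clip_handles",(339,208),(363,252)),("card_top",(301,250),(248,238)),("menu_card",(301,270),(248,238)),("menu",(305,301),(255,245))): 
  A=[m["at"] for m in bot.mark_of(n,s) if np.hypot(*np.subtract(m["at"],ps))<25];B=[m["at"] for m in bot.mark_of(n,t)if np.hypot(*np.subtract(m["at"],pt))<15];print(n,A,B)
  if A and B:print(tri(s,A[0],t,B[0]))
print(proj(t,[[.52,-.18,.06],[.52,-.18,.095]]),proj(s,[[.52,-.18,.06],[.52,-.18,.095]]))
goal([.52,-.18,.095],[.927,-.376,0])
E
```

```text
clip_hinge [[338.9, 221.1]] [[359.8, 255.6]]
(array([ 0.51687151, -0.17540764,  0.06335131]), np.float64(0.0032046238091406175))
clip_handles [[341.6, 210.8]] [[363.5, 255.0]]
(array([ 0.51329507, -0.18004652,  0.09059009]), np.float64(0.000723025018185821))
card_top [[304.0, 248.4]] []
menu_card [] [[249.0, 241.1]]
menu [[300.6, 300.2]] [[252.8, 243.4]]
(array([0.55228929, 0.0424241 , 0.00265811]), np.float64(0.0016039734932184468))
[[361.79275268 253.4242429 ]
 [363.58923864 251.07723103]] [[338.6605753  221.06144673]
 [338.97548762 208.88200486]]
grasp now [ 0.5152 -0.1069  0.245 ] clock 14.95 rotvec [-0.001  0.005  0.006]
shift cm (tool now) [-6.62  3.15 15.03] (after turn) [-6.67  3.18 15.  ] q [-0.46  0.47  0.76  1.89 -0.39  0.94  0.1 ] w 0.0845012812758199
```

View pics/over.png

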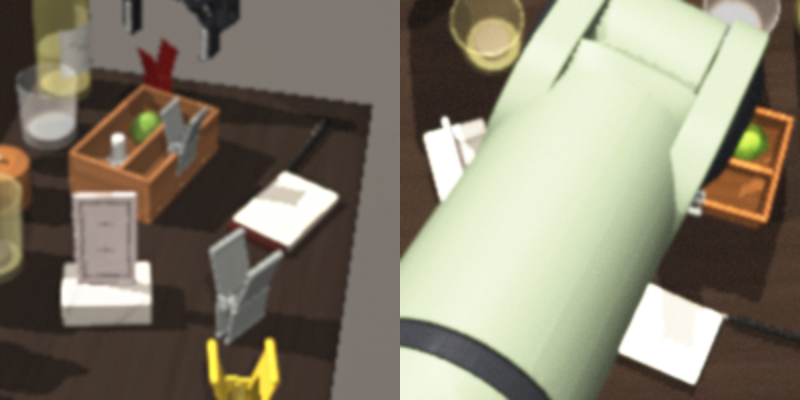

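The menu stands upright at crop (105,260). The caddy clip at crop (182,135) is untouched, and its measured hinge height of 0.063 matches the 62 mm rim. I'll descend around its handles with the fingers open.

Request:
{"api": "arm_command", "payload": {"deltas": [[[-2.2,1.0,0],[0,0,0],8.5],[[-2.2,1.0,0],[0,0,0],8.5],[[-2.2,0.9,0],[0,0,0.006],8.5],[[0,0,2],[0,0,0],8.5],[[0,0,3],[0,0,0],8.5],[[0,0,3],[0,0,0],8.5],[[0,0,3],[0,0,0],8.5],[[0,0,2.2],[0,0,0],8.5],[[0,0,2],[0,0,0],8.5],[[0,0,0],[0,0,0],8.5],[[0,0,0],[0,0,0],8.5]], "newtons": 30}}

```text
clock: 16.05
position: [0.5177, -0.1791, 0.2487]
tool_rot: [-3.141, 0.005, 1.185]
force: [-0.2, -0.5, 0.8]
grip_width: 0.0852
finger_force: 0.0
```

```bash
python3 - <<'E'
from h import *
s=bot.grab_frame("scene")
save({"frame":cv2.resize(s["frame"][160:270,280:430],(750,550),interpolation=3)},"pre.png")
goal([.517,-.179,.093],[.927,-.376,0])
E
```

```text
grasp now [ 0.5176 -0.1798  0.0941] clock 16.1 rotvec [-0.     0.005 -0.001]
shift cm (tool now) [-0.02 -0.09  0.11] (after turn) [-0.02 -0.09  0.11] q [-0.17  0.71  0.56  1.94 -0.59  0.66  0.38] w 0.0850355519466026
```

View pics/pre.png

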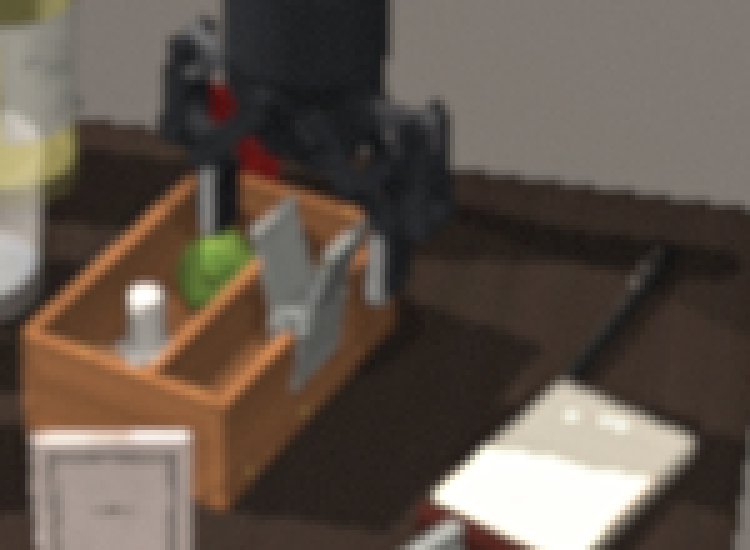

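The fingers straddle both handles, with pads at about (215,205) and (375,275). The clip sits a few mm toward the right pad. I'll nudge towards it and close.

Request:
{"api": "arm_command", "payload": {"deltas": [[[0.1,-0.25,0.1],[0,0,0],8.5],[[0,0,0],[0,0,0],6],[[0,0,0],[0,0,0],5],[[0,0,0],[0,0,0],4.2],[[0,0,0],[0,0,0],4.2],[[0,0,0],[0,0,0],3.7],[[0,0,0],[0,0,0],3.3],[[0,0,0],[0,0,0],2.9],[[0,0,0],[0,0,0],2.9]]}}

```text
clock: 17.0
position: [0.5162, -0.1773, 0.2478]
tool_rot: [3.141, 0.005, 1.185]
force: [1.5, -0.6, 8.2]
grip_width: 0.0293
finger_force: 6.5
```

Request:
{"api": "arm_command", "payload": {"deltas": [[[0,0,0],[0,0,0],2.4],[[0,0,0],[0,0,0],2.0],[[0,0,0],[0,0,0],1.4],[[0,0,0],[0,0,0],1.0],[[0,0,0],[0,0,0],1.0],[[0,0,0],[0,0,0],1.0],[[0,0,0],[0,0,0],1.0]]}}

```text
clock: 17.7
position: [0.5159, -0.1772, 0.2476]
tool_rot: [-3.141, 0.005, 1.185]
force: [-1.3, 0.7, 8.3]
grip_width: 0.0166
finger_force: 30.0
```

Request:
{"api": "arm_command", "payload": {"deltas": [[[0,0,-0.5],[0,0,0],1.0],[[0,0,-1.5],[0,0,0],1.0],[[0,0,-2],[0,0,0],1.0],[[0,0,-2],[0,0,0],1.0],[[0,0,-2],[0,0,0],1.0],[[0,0,-2],[0,0,0],1.0],[[0,0,-2],[0,0,0],1.0],[[0,0,-2],[0,0,0],1.0],[[0,0,-1.5],[0,0,0],1.0],[[0,0,0],[0,0,0],1.0],[[0,0,0],[0,0,0],1.0],[[0,0,0],[0,0,0],1.0]]}}

```text
clock: 18.9
position: [0.516, -0.1762, 0.4018]
tool_rot: [-3.14, 0.005, 1.185]
force: [-0.7, -0.4, -0.6]
grip_width: 0.017
finger_force: 29.8
```

```bash
python3 - <<'E'
from h import *
s=bot.grab_frame("scene");t=bot.grab_frame("top")
save(t,"tmenu.png")
# card in scene view: corners of card top edge -> refine with brightness later
for n,ps,pt in(("card_top",(303,248),(246,236)),("menu_card",(301,270),(248,240)),("menu",(302,300),(253,244))):
  A=[m["at"] for m in bot.mark_of(n,s) if np.hypot(*np.subtract(m["at"],ps))<15];B=[m["at"] for m in bot.mark_of(n,t)if np.hypot(*np.subtract(m["at"],pt))<15]
  print(n,A,B)
  if A and B:print(tri(s,A[0],t,B[0]))
for n in("clip_hinge","tip_fixed","tip_moving"): print(n,[m["at"] for m in bot.mark_of(n,s)])
o=bot.observe();print(o["position"],o["grip_width"],o["finger_force"])
# candidate model overlays: block rect at z=.032 in top view via white mask
g=t["frame"].min(2);m=(g>100).astype(np.uint8);n_,l,st,c=cv2.connectedComponentsWithStats(m);k=l[250,245] or l[245,258];print(st[k])
pts=np.argwhere(l==k)[:,::-1]
P=np.array([onz(t,q,.032)[:2] for q in pts],np.float32)*1000
print(cv2.minAreaRect(P))
a=s["frame"][235:340,270:345];b=t["frame"][205:280,215:290]
save({"frame":np.hstack([cv2.resize(a,(400,560),interpolation=3),cv2.resize(b,(400,560) if 0 else (400,400),interpolation=3).copy() if 0 else cv2.copyMakeBorder(cv2.resize(b,(400,400),interpolation=3),0,160,0,0,0)])},"menu.png")
E
```

```text
card_top [] [[247.0, 235.4]]
menu_card [[300.0, 267.6]] [[249.6, 238.6]]
(array([0.55013817, 0.04052741, 0.09285175]), np.float64(0.005346362823076252))
menu [[305.1, 303.9]] [[252.0, 243.8]]
(array([ 0.54729297,  0.04404884, -0.00421965]), np.float64(0.008748420956684792))
clip_hinge [[339.1, 164.1], [373.2, 295.7], [370.2, 349.6], [332.1, 187.4]]
tip_fixed [[374.2, 313.9], [335.8, 173.7], [366.9, 370.7], [328.6, 196.7]]
tip_moving [[342.8, 175.1], [369.1, 367.8], [371.1, 314.9], [325.2, 193.9]]
[ 0.51616705 -0.17642136  0.40221394] 0.016855264556392784 29.808276258409023
[ 231  218   43   53 1545]
((550.7066040039062, 42.60444641113281), (107.09466552734375, 68.04400634765625), 15.574651718139648)
```

View pics/menu.png

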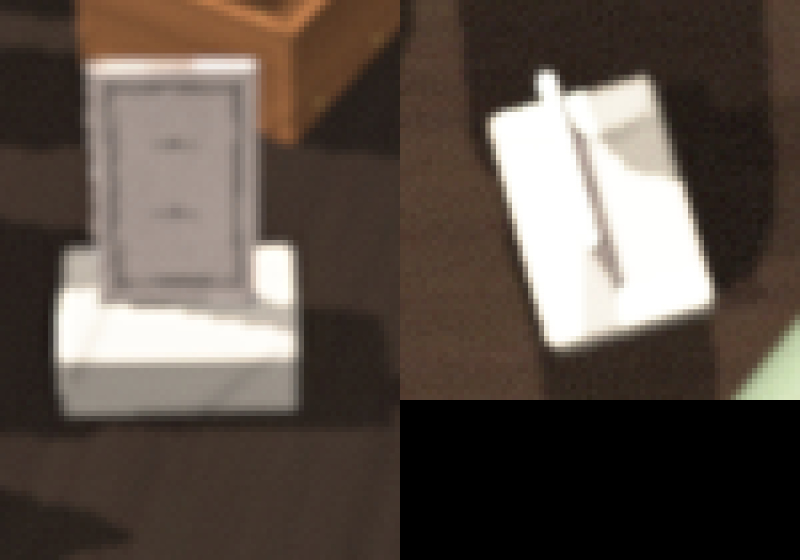

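The card's top edge runs from crop (86,62) to (256,60) in the scene view. In the top view the block's corners are at (488,118), (650,75), (713,300) and (553,348), with the card's far top corner at (545,72). I'll fit the menu's pose to these.

```bash
python3 - <<'E'
from h import *
from scipy.optimize import least_squares
s=bot.grab_frame("scene");t=bot.grab_frame("top")
k=75/400
tc=lambda x,y:(215+(x-400)*k-.4,205+y*k-.4); sc=lambda x,y:(270+x*k-.4,235+y*k-.4)
obs=[(t,tc(488,116),46,32,32),(t,tc(652,75),46,-32,32),(t,tc(714,302),-46,-32,32),(t,tc(553,349),-46,32,32),(t,tc(545,70),31,0,150),
 (s,sc(86,61),-31,0,150),(s,sc(256,60),31,0,150),(s,sc(55,290),-46,32,32),(s,sc(298,290),46,32,32)]
obs=[(f,p,*((a if f is t else -a),b,z)) for f,p,a,b,z in obs]  # scene: right = -x
def res(q):
    e=np.array([np.cos(q[2]),np.sin(q[2])]);n=np.array([-e[1],e[0]]);r=[]
    for f,p,a,b,z in obs:
        w=q[:2]+e*a/1000+n*b/1000;r.append(proj(f,[*w,z/1000])[0]-p)
    return np.ravel(r)
q=least_squares(res,[.55,.042,.265],loss="soft_l1").x;print(q,np.round(res(q).reshape(-1,2),1).tolist())
e=np.array([np.cos(q[2]),np.sin(q[2])])
print(proj(t,[*q[:2],.15]),proj(s,[*q[:2],.15]))
# clip hinge in hand
A=[m["at"] for m in bot.mark_of("clip_hinge",s)];print(A[:4])
goal([*q[:2],.245],[e[1],-e[0],0])
E
```

```text
[0.54731762 0.04011541 0.26129706] [[0.7, -0.2], [-0.0, -0.8], [0.0, -0.6], [-0.1, -1.0], [0.5, 0.2], [0.6, 0.1], [0.3, -0.1], [0.9, 11.9], [0.1, 11.3]]
[[246.5313347  233.84087478]] [[302.12653693 245.9587682 ]]
[[370.3, 350.9], [369.5, 297.3], [341.1, 164.5], [329.1, 188.8]]
grasp now [ 0.5157 -0.177   0.2472] clock 19.6 rotvec [0.001 0.005 0.923]
shift cm (tool now) [21.23 -5.27  0.13] (after turn) [  8.61 -20.11   0.22] q [-0.31  0.5   0.76  1.84 -0.41  0.96  0.23] w 0.016430142267563033
```

Request:
{"api": "arm_command", "payload": {"deltas": [[[0,0,0],[0,0,0.116],1.0],[[0,0,0],[0,0,0.116],1.0],[[0,0,0],[0,0,0.116],1.0],[[0,0,0],[0,0,0.116],1.0],[[0,0,0],[0,0,0.116],1.0],[[0,0,0],[0,0,0.116],1.0],[[0,0,0],[0,0,0.116],1.0],[[0,0,0],[0,0,0.111],1.0],[[0.5,-1.3,0],[0,0,0],1.0],[[0.9,-2.0,0],[0,0,0],1.0],[[0.9,-2.0,0],[0,0,0],1.0],[[0.9,-2.0,0],[0,0,0],1.0],[[0.9,-2.0,0],[0,0,0],1.0],[[0.9,-2.0,0],[0,0,0],1.0],[[0.9,-2.0,0],[0,0,0],1.0],[[0.9,-2.0,0],[0,0,0],1.0],[[0.9,-2.0,0],[0,0,0],1.0],[[0.9,-2.0,0],[0,0,0],1.0],[[0,-0.8,0],[0,0,0],1.0],[[0,0,0],[0,0,0],1.0]]}}

```text
clock: 21.6
position: [0.547, 0.0408, 0.4011]
tool_rot: [3.138, 0.004, 0.263]
force: [0.2, -0.7, -0.7]
grip_width: 0.0163
finger_force: 29.8
```

```bash
python3 - <<'E'
from h import *
s=bot.grab_frame("scene");t=bot.grab_frame("top")
goal([.5473,.0401,.245],[.2583,-.966,0])
for n in("clip_hinge","clip_handles","tip_fixed","tip_moving","card_top"): print(n,[np.round(m["at"]).tolist() for m in bot.mark_of(n,s)],[np.round(m["at"]).tolist() for m in bot.mark_of(n,t)])
print(proj(s,[[.5473,.0401,.216],[.5473,.0401,.15]]))
E
```

```text
grasp now [0.5466 0.0385 0.2464] clock 21.7 rotvec [ 0.004  0.004 -0.   ]
shift cm (tool now) [ 0.05 -0.08  0.14] (after turn) [ 0.05 -0.08  0.14] q [-0.87  0.64  1.05  1.84 -0.63  1.05 -0.88] w 0.01693154637092705
clip_hinge [[372.0, 293.0], [332.0, 186.0], [369.0, 350.0], [299.0, 220.0]] [[443.0, 222.0], [174.0, 326.0], [251.0, 314.0], [241.0, 229.0]]
clip_handles [[371.0, 333.0], [368.0, 279.0], [326.0, 181.0], [300.0, 208.0]] [[171.0, 324.0], [447.0, 222.0], [250.0, 313.0], [237.0, 226.0], [250.0, 230.0]]
tip_fixed [[371.0, 311.0], [303.0, 227.0], [330.0, 198.0], [367.0, 367.0]] [[180.0, 323.0], [439.0, 227.0], [252.0, 314.0], [250.0, 230.0]]
tip_moving [[367.0, 367.0], [302.0, 237.0], [368.0, 315.0], [325.0, 196.0], [300.0, 215.0]] [[250.0, 316.0], [179.0, 327.0], [241.0, 232.0], [436.0, 226.0]]
card_top [[300.0, 248.0], [302.0, 229.0]] [[247.0, 234.0]]
[[301.45373298 218.72168976]
 [302.13724492 245.95536789]]
```

Request:
{"api": "arm_command", "payload": {"deltas": [[[0,0,0.6],[0.004,0.004,0],1.0],[[0.05,-0.08,0.7],[0,0,0],1.0],[[0,0,0.7],[0,0,0],1.0],[[0,0,0.5],[0,0,0],1.0],[[0,0,0],[0,0,0],1.0],[[0,0,0],[0,0,0],1.0]]}}

```text
clock: 22.8
position: [0.5475, 0.0408, 0.3762]
tool_rot: [-3.141, -0.0, 0.262]
force: [0.3, -0.9, -1.0]
grip_width: 0.0168
finger_force: 29.8
```

```bash
python3 - <<'E'
from h import *
s=bot.grab_frame("scene");t=bot.grab_frame("top")
goal([.5473,.0401,.199],[.2583,-.966,0])
a=cv2.resize(s["frame"][190:310,260:340],(400,600),interpolation=3);b=cv2.resize(t["frame"][195:275,205:285],(400,400),interpolation=3)
save({"frame":np.hstack([a,cv2.copyMakeBorder(b,0,200,0,0,0)])},"above.png")
c=np.array([.5473,.0401]);n=np.array([-.2583,.966])
for nm,f,o in(("s",s,(260,190)),("t",t,(205,195))):
    P=proj(f,[[*c,.15],[*(c+n*.0115),.155],[*(c-n*.0115),.155]]);print(nm,np.round((P-o)*5+(0 if nm=="s" else np.array([400,0]))).tolist())
E
```

```text
grasp now [0.5476 0.0409 0.2215] clock 22.9 rotvec [-0.001 -0.001  0.   ]
shift cm (tool now) [-0.04  0.07  2.25] (after turn) [-0.04  0.06  2.25] q [-0.85  0.66  1.01  1.86 -0.67  1.   -0.85] w 0.016504556113248515
s [[211.0, 280.0], [210.0, 288.0], [211.0, 252.0]]
t [[608.0, 194.0], [576.0, 200.0], [637.0, 184.0]]
```

View pics/above.png

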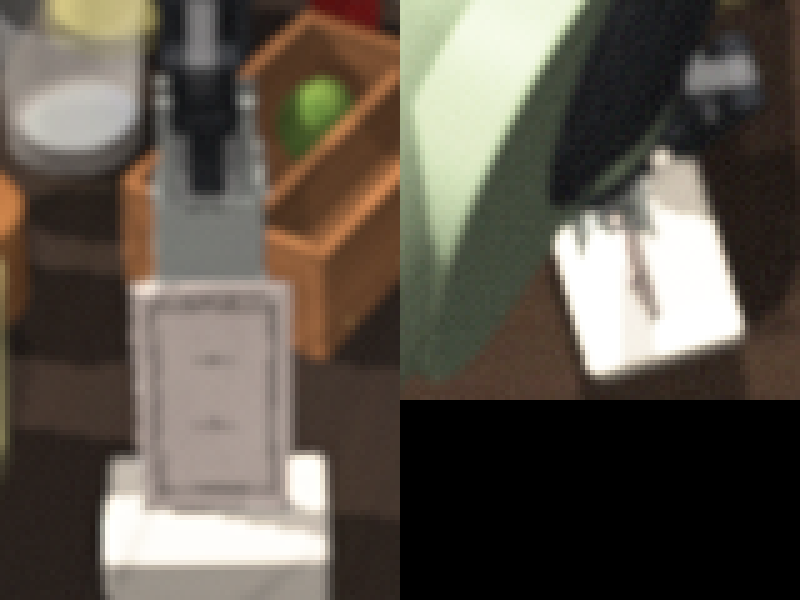

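In the scene view the clip is centred over the card (jaw x 155–265, card centre 212) with the near jaw's lip at y≈282. In the top view the jaw ends are at about (588,240) and (650,230). I'll compare these with the predicted jaw ends.

```bash
python3 - <<'E'
from h import *
s=bot.grab_frame("scene");t=bot.grab_frame("top")
c=np.array([.5476,.0409]);m=np.array([.5473,.0401]);n=np.array([-.2583,.966]);e=np.array([.966,.2583])
L={"lip+":(c+n*.0115-e*.022,.155),"lip-":(c-n*.0115-e*.022,.155),"pin":(c-e*.022,.191),"cardnear":(m-e*.031,.15),"cardfar":(m+e*.031,.15),"pinmid":(c,.191)}
for k,(p,z) in L.items():
    print(k,np.round((proj(s,[*p,z])[0]-(260,190))*5),np.round((proj(t,[*p,z])[0]-(205,195))*5+(400,0)))
for k in("clip_hinge","tip_fixed","tip_moving"):
  print(k,[np.round((np.array(q["at"])-(260,190))*5).tolist() for q in bot.mark_of(k,s) if abs(q["at"][0]-302)<15],[np.round((np.array(q["at"])-(205,195))*5+(400,0)).tolist() for q in bot.mark_of(k,t) if abs(q["at"][0]-247)<20 and q["at"][1]<260])
E
```

```text
lip+ [266. 289.] [589. 257.]
lip- [265. 252.] [650. 240.]
pin [265. 197.] [609. 234.]
cardnear [289. 279.] [629. 275.]
cardfar [132. 281.] [586. 115.]
pinmid [207. 198.] [593. 174.]
clip_hinge [[198.0, 197.0]] [[592.0, 165.0]]
tip_fixed [[213.0, 233.0]] [[656.0, 244.0], [634.0, 178.0]]
tip_moving [[190.0, 285.0]] [[578.0, 201.0]]
```

Predictions and detections agree within about 2 mm, so I'll descend gently.

Request:
{"api": "arm_command", "payload": {"deltas": [[[0,0,0.3],[0,0,0],1.0],[[0,0.05,0.4],[0,0,0],1.0],[[0,0,0.4],[0,0,0],1.0],[[0,0,0.4],[0,0,0],1.0],[[0,0,0.4],[0,0,0],1.0],[[0,0,0.3],[0,0,0],1.0],[[0,0,0],[0,0,0],1.0],[[0,0,0],[0,0,0],1.0],[[0,0,0],[0,0,0],1.0],[[0,0,0],[0,0,0],1.0]]}}

```text
clock: 24.3
position: [0.5476, 0.0404, 0.3544]
tool_rot: [-3.141, -0.001, 0.262]
force: [0.6, 1.5, -0.6]
grip_width: 0.0165
finger_force: 29.8
```

```bash
python3 - <<'E'
from h import *
s=bot.grab_frame("scene");t=bot.grab_frame("top")
goal([.5473,.0401,.199],[.2583,-.966,0])
c=np.array([.5473,.0401]);n=np.array([-.2583,.966])
for k,z in(("clip_hinge",.169),("tip_fixed",.135),("tip_moving",.135),("menu_card",.095),("menu",0)):
  print(k,[np.round(q["at"]).tolist() for q in bot.mark_of(k,s) if abs(q["at"][0]-302)<15],[np.round(q["at"]).tolist() for q in bot.mark_of(k,t) if abs(q["at"][0]-247)<20 and q["at"][1]<260],
   "exp",np.round(np.hstack([proj(f,[[*(c+n*d),z] for d in(-.011,0,.011)]) for f in(s,t)])).tolist())
o=bot.observe();print(o["force"],o["finger_force"])
E
```

```text
grasp now [0.5477 0.0405 0.1994] clock 24.4 rotvec [-0.001 -0.001  0.   ]
shift cm (tool now) [-0.04  0.02  0.04] (after turn) [-0.04  0.02  0.04] q [-0.83  0.69  0.98  1.88 -0.7   0.96 -0.83] w 0.016594850318641257
clip_hinge [] [[246.0, 233.0]] exp [[302.0, 235.0, 251.0, 230.0], [302.0, 238.0, 245.0, 232.0], [302.0, 242.0, 240.0, 234.0]]
tip_fixed [[298.0, 246.0]] [[252.0, 234.0]] exp [[302.0, 248.0, 253.0, 234.0], [302.0, 252.0, 247.0, 235.0], [302.0, 255.0, 242.0, 237.0]]
tip_moving [[301.0, 255.0]] [[254.0, 245.0]] exp [[302.0, 248.0, 253.0, 234.0], [302.0, 252.0, 247.0, 235.0], [302.0, 255.0, 242.0, 237.0]]
menu_card [[302.0, 269.0]] [[241.0, 230.0], [251.0, 240.0]] exp [[303.0, 264.0, 255.0, 237.0], [303.0, 267.0, 249.0, 239.0], [303.0, 271.0, 244.0, 240.0]]
menu [[306.0, 301.0]] [[255.0, 243.0]] exp [[304.0, 297.0, 259.0, 244.0], [304.0, 301.0, 254.0, 246.0], [304.0, 304.0, 249.0, 247.0]]
[ 0.61030296 -0.22421258 -1.55034782] 29.803155530244112
```

The jaws straddle the card, the menu hasn't moved and there is no contact force, so I'm handing in.

```bash
python3 -c "
from workcell import bot
print(bot.job_done())"
```

```text
the job is handed in; nothing more can be done
None
```

The job is handed in: the menu stands upright and let go, and the arm is holding the caddy clip squeezed open over the middle of the card's top edge, one jaw down each side, with no contact force reading and no other object touched that I know of; the hand-in gave no verdict.

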